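# Check a bearing housing for square on two sides

### The arm

A 7-joint arm with a two-finger parallel gripper is mounted at the origin on the work surface. World frame = base frame: x ahead of the robot, y to its left, z up, the work surface at z = 0. Lengths are in m, angles in rad, forces in N, time in s.
With the tool pointing down it reaches from about 0.4 to 0.9 m from the base axis. Payload 5.5 kg.
Tool frame: the origin (TCP) lies midway between the tips of the shut fingers; the grasp point (between the pads) lies 19 mm behind it (manip.grip_depth is the distance from the TCP to the grasp point, in m); z points along the fingers, y is the line along which they close (so a half turn about z gives the same grasp; the last joint's range is limited). The gripper opens to 92 mm and grips with 3 to 60 N. Pads are 19 mm wide; open, the fingers measure 130 mm over their backs; the gripper's body (75 mm by 190 mm) begins 47 mm behind the grasp point.
Start: joints at [1.405, 0.501, -0.427, 1.55, 0.221, 1.138, -0.21], TCP at [0.27, -0.591, 0.227] pointing down, gripper open.
Joint ranges: [-2.88, 2.88], [-0.31, 2.03], [-1.54, 1.56], [0.2, 2.42], [-1.41, 4.55], [0.19, 2.02], [-2.57, 2.57]. Speed limits (rad/s): [2.57, 2.57, 3.14, 3.14, 3.14, 3.14, 3.14].

### API

Orientations are given as a unit quaternion [x, y, z, w].
In Python, from bench import manip, effector, viewer gives the robot as it stands. Calls block until the motion is done:
- manip.move_pose(position, orientation): joint-space move of the TCP to a pose.
- manip.servo_line(position, ori=None, vel=0.15): straight line of the TCP; ori=None keeps the orientation; vel is the mean speed in m/s.
- manip.movej(angles): joint-space move.
- effector.open_jaws() and effector.close(f_grip=None): open the fingers fully, or close them until they stop; f_grip is the grip in N (None keeps the last).
- manip.sleep(seconds).
- manip.solve_ik(position, orientation): joint angles nearest the present ones, or None.
- viewer.get_image(name): name is "scene" or "top" or "wrist"; returns the picture (480x640x3 uint8, red, green, blue); there is no depth.
- viewer.get_calibration(name): a dict with "vfov" (degrees; the focal length in pixels is half the picture's height over the tangent of half this angle, whatever the lens; pixels are square), "cx", "cy" (the principal point, pixels), "eye" and "attitude" of the camera in the world. Camera axes: x right, y down, z forward; pixel columns grow to the right and rows downward; lengths in m; the calibration is good to about 2 mm. The wrist camera is an equidistant fisheye: a pixel r from the principal point sees the ray r / f radians off the axis. A picture is of the moment at which its call begins: read the wrist's pose just before it. get_calibration takes no time and is no camera call; for the wrist camera it gives the pose at the moment of the call.
A pose or a line that the arm cannot do raises manip.PlanningError and nothing moves.
- manip.hand_in(): hands the job in; it is judged then, once.
Readings, each from a call of its own:
- manip.current_clock(): time.
- manip.current_q(): joint angles.
- manip.current_joint_velocities(): joint speeds.
- manip.current_tau(): joint torques, N m.
- manip.current_tool_pos(): TCP position.
- manip.current_tcp_rot(): TCP orientation.
- manip.current_force(): force on the tool from outside, world axes, zero at the start.
- manip.current_wrist_torque(): the same for the moment, N m.
- manip.current_finger_gap(): finger opening in m.
- manip.current_gripper_force(): force on a finger pad.
Only numpy, scipy, OpenCV 4.12 (cv2) and the standard library are available. Lean on these libraries where they do the work, as an engineer would, in place of code of your own. Each camera call takes 0.05 s, during which the arm holds its last target. There are 200 camera calls.

### The job

Check the aluminium bearing housing on the bench squareness gauge. First stand it on the gauge's base with its slotted side up and slide one of its plain sides square against the middle of the nose bar, so that the dial's plunger is pushed in, and keep it there about a second; then take it back, turn it a quarter turn about its bore so that the slotted side meets the nose and plunger instead, and leave it standing there, let go and flush against the nose. Handle it gently, with no hard knocks against the gauge, and leave the other things on the table where they are.

Things in the scene. Friction and masses are not known exactly. Their poses are not given: they have to be found in the camera images.
- housing: Bearing housing, bare aluminium, about 0.55 kg: block 80 x 80 mm, 45 mm thick, a 36 mm bore through the middle of its broad faces. Of its four narrow sides (80 x 45) three are plain, one is slotted. Origin at the block's centre; y along the bore, z out through the slotted side, x out through a plain side. Starts upright on the table, slot up, origin 40 mm above it; grip it across the 45 mm.
- slot (a point): Middle of the housing's slotted side, at that side's surface, 40 mm from the housing's centre along its z. The slot there is 24 mm wide, 14 mm deep and runs across the whole 45 mm thickness. Axes as the housing.
- gauge: Squareness gauge, fixed: ground metal base 365 x 150 mm, top 30 mm above the table. Origin on the table, x along the base to the column, z up. Base from x = -190 to 175 mm; nose face at x = 30, so 220 mm lies free before it. Behind the nose: its block (50 mm wide, 24 high), a level dial indicator (case 59 mm across, top 74 mm above the base, x = 72 to 131), a column at x = 152, 110 mm tall.
- nose (a point): The nose, the fixed stop: a level steel bar 12 mm thick, 44 mm long, across the base, its axis 10 mm above it. This point lies on the base's top face straight below the bar's front, on the centre line. x points towards the column (the way to push), y along the bar, z up. A housing side that is home touches the bar and stands upright at x = 0 of this frame.
- plunger (a joint): How far the dial's plunger is pushed in, in m: 0 when free, about 0.004 when a housing side is home against the nose. Travel 0.010; light spring, 0.9 N free and 1.5 N at 4 mm.
- plunger_tip (a point): Tip of the plunger (8 mm ball end), 62 mm above the base on its centre line; when free it stands 4 mm in front of the nose face. x as for the nose.
- cup: Bystander: white paper cup, 74 mm across, 85 mm tall, origin at the centre of its underside.
- wheel: Bystander: robot kit wheel with a black tyre lying flat, 100 mm across, 28 mm thick, origin at the centre of its underside.
- tray: Bystander: teal kit tray with coloured parts, 180 x 240 x 45 mm, origin at the centre of its underside.

How it is judged:
On the way:
1. the housing stands flat on the gauge base, slotted side up, a plain side home and square on the nose, plunger in, held 0.8 s (height (world z) of housing between 0.0675 and 0.0725 m and value of joint plunger between 0.0025 and 0.0055 m and x of housing in the frame of nose between -0.042 and -0.038 m and y of housing in the frame of nose between -0.015 and 0.015 m and height (world z) of slot above 0.105 m and angle between the x axis of housing and the x axis of nose, either way round below 0.06 rad), for 0.8 s.
At the end, for the whole second after the job is handed in: The housing stands flat on the gauge base (centre 40 mm above it within 2.5 mm), at rest and released, its slotted side facing the nose and square to it within 0.06 rad, upright within 0.04 rad, home within 2 mm, within 15 mm of the centre line across, and the plunger pushed in 2.5 to 5.5 mm (height (world z) of housing between 0.0675 and 0.0725 m and value of joint plunger between 0.0025 and 0.0055 m and x of housing in the frame of nose between -0.042 and -0.038 m and y of housing in the frame of nose between -0.015 and 0.015 m and x of slot in the frame of nose above -0.005 m and angle between the z axis of housing and the x axis of nose, either way round below 0.06 rad and angle between the x axis of housing and the z axis of nose, either way round below 0.04 rad and linear speed of housing below 0.01 m/s and angular speed of housing below 0.1 rad/s); the robot touches nothing.
It fails at once if the housing is knocked against the gauge with more than 50 N (contact force between housing and gauge above 50 N).
It fails at once if a bystander (cup, wheel, tray) is moved by more than 30 mm (distance of any of cup, wheel, tray from where it was at the start of the episode above 0.03 m).
It also fails if it takes over 62 s, if anything falls off the work surface, if the arm or the gripper's body presses on something with over 40 N, if the wrist force passes 120 N, or if a joint passes its speed limit or range.

## Working session

There is one attempt and no reset: what is moved stays moved. The work goes in short steps, each a Python script; the robot and the scene stay as the last script left them, time stands still between calls to the robot, and variables do not carry over. Pictures are saved under pics/ and viewed, at most 10 in all, crops included, and the job is handed in when it is done.

```bash
mkdir -p pics
python3 - <<'E'
from bench import manip, effector, viewer
import cv2
for n in ("scene","top"):
    cv2.imwrite(f"pics/{n}0.png", viewer.get_image(n)[:,:,::-1]); print(n, viewer.get_calibration(n))
print(viewer.get_calibration("wrist"), manip.current_tcp_rot(), manip.current_clock(), manip.grip_depth)
E
```

```text
scene {'vfov': 51.50204058866483, 'cx': 314.1846138471098, 'cy': 243.94949777670172, 'eye': array([1.51086244, 0.32377008, 0.70894456]), 'attitude': array([ 0.52680991,  0.70536727, -0.38037582, -0.28327118])}
top {'vfov': 44.29801879533797, 'cx': 316.3476746582082, 'cy': 256.57995391522786, 'eye': array([0.43884594, 0.05297398, 1.38040797]), 'attitude': array([-0.69890215,  0.71221489, -0.04655094,  0.04602977])}
{'vfov': 65.70646984690485, 'cx': 313.3769246455565, 'cy': 235.2872254982021, 'eye': array([ 0.33761211, -0.55979064,  0.38414238]), 'attitude': array([ 0.83328485, -0.5354517 , -0.07479835,  0.11546882])} [ 9.77100243e-01  2.12777705e-01 -1.40165412e-04 -8.62936238e-04] 0.1 0.0188
```

View pics/scene0.png

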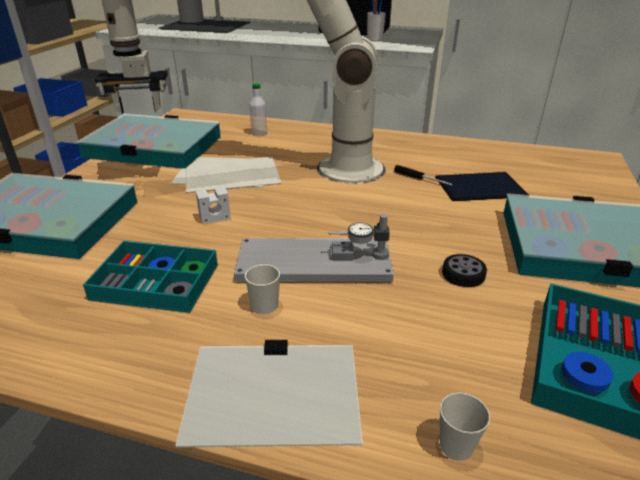

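View pics/top0.png

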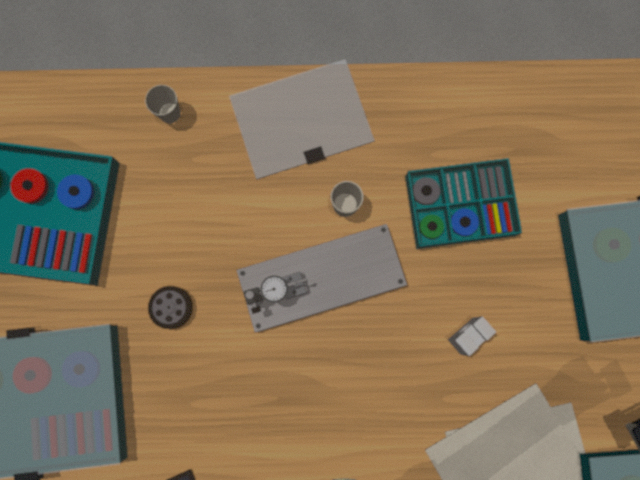

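Run:
```python
import cv2, numpy as np
t=cv2.imread("pics/top0.png"); s=cv2.imread("pics/scene0.png")
r=lambda a,k:cv2.resize(a,None,fx=k,fy=k,interpolation=cv2.INTER_CUBIC)
cv2.imwrite("pics/c1.png", r(t[215:340,230:415],4))
A=r(t[305:365,440:510],5.5); B=r(s[180:230,188:240],6.6)
h=max(A.shape[0],B.shape[0]); P=lambda a:cv2.copyMakeBorder(a,0,h-a.shape[0],0,0,cv2.BORDER_CONSTANT)
cv2.imwrite("pics/c2.png", np.hstack([P(A),P(B)])); print(A.shape,B.shape)
```

```text
(330, 385, 3) (330, 343, 3)
```

View pics/c1.png

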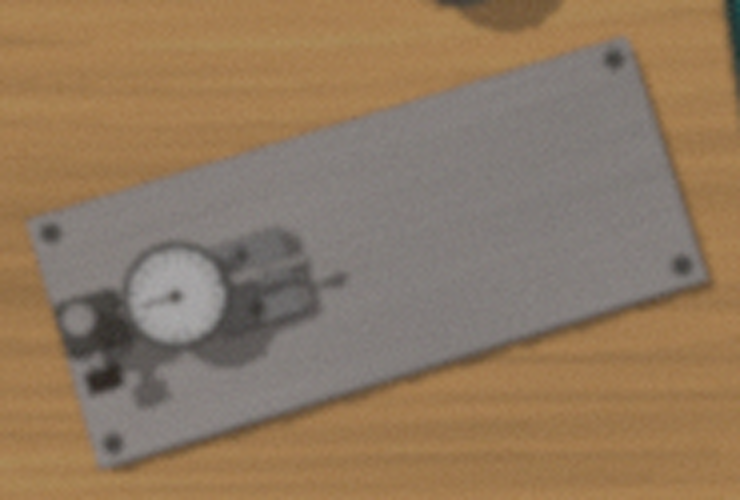

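View pics/c2.png

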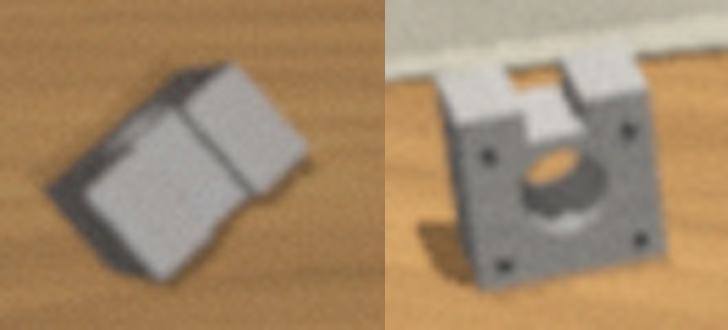

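```bash
cat > h.py <<'E'
import numpy as np
from scipy.spatial.transform import Rotation as R
from scipy.optimize import least_squares
def ray(c,px,fish=False):
    f=240/np.tan(np.radians(c["vfov"]/2)); d=(np.atleast_2d(px)-[c["cx"],c["cy"]])/f
    if fish:
        r=np.linalg.norm(d,axis=1,keepdims=True); v=np.c_[d/r*np.sin(r),np.cos(r)]
    else: v=np.c_[d,np.ones(len(d))]
    return R.from_quat(c["attitude"]).apply(v)
def onplane(c,px,z,fish=False):
    d=ray(c,px,fish); e=np.array(c["eye"]); return (e+d*((z-e[2])/d[:,2])[:,None])[:,:2]
def fitrect(w,m):  # rigid 2D fit of model m (Nx2) to world w: x,y,yaw
    a=m-m.mean(0); b=w-w.mean(0); A=(a[:,0]+1j*a[:,1]); B=(b[:,0]+1j*b[:,1])
    th=np.angle((A.conj()*B).sum()); Rm=np.array([[np.cos(th),-np.sin(th)],[np.sin(th),np.cos(th)]])
    t=w.mean(0)-Rm@m.mean(0); return t,th,np.linalg.norm(m@Rm.T+t-w,axis=1)
def g2w(G,p):  # gauge frame point (x,y) -> world xy
    x,y,th=G; return np.array([x+p[0]*np.cos(th)-p[1]*np.sin(th), y+p[0]*np.sin(th)+p[1]*np.cos(th)])
E
python3 - <<'E'
from bench import manip, viewer
from h import *
c=viewer.get_calibration("top")
cr=lambda p,k,o:(np.array(p)+.5)/k-.5+o
g=onplane(c,cr([(28,220),(627,38),(710,283),(102,468)],4,[230,215]),.03); print(g)
m=np.array([[.175,-.075],[-.19,-.075],[-.19,.075],[.175,.075]])
print(fitrect(g,m))
print(onplane(c,cr([(340,279)],4,[230,215]),.092), "tip")
h=onplane(c,cr([(232,62),(310,152),(165,282),(85,192)],5.5,[440,305]),.08); print(h)
print(fitrect(h,np.array([[-.04,.0225],[-.04,-.0225],[.04,-.0225],[.04,.0225]])),fitrect(h,np.array([[.04,.0225],[.04,-.0225],[-.04,-.0225],[-.04,.0225]])[:, :]))
for n,p in (("cup",(347,198)),("wheel",(171,307)),("tray",(463,204))): print(n,onplane(c,[p],.03))
E
```

```text
[[ 0.58994774  0.23448197]
 [ 0.68986174 -0.11405981]
 [ 0.54619348 -0.15676837]
 [ 0.44745136  0.19261706]]
(array([0.56629987, 0.0462782 ]), np.float64(1.8495539357060122), array([0.00074291, 0.00188049, 0.00038113, 0.00189645]))
[[0.54728323 0.05534604]] tip
[[ 0.47208647 -0.31021843]
 [ 0.43590287 -0.33925213]
 [ 0.38601413 -0.27891126]
 [ 0.42184612 -0.24901621]]
(array([ 0.42896239, -0.29434951]), np.float64(2.261538078410375), array([0.04562961, 0.04576858, 0.04577349, 0.04590021])) (array([ 0.42896239, -0.29434951]), np.float64(-0.8825266669481411), array([0.00080717, 0.00112602, 0.00117484, 0.00092581]))
cup [[ 0.75370867 -0.02404841]]
wheel [[0.50688758 0.38450009]]
tray [[ 0.73424207 -0.29475822]]
```

```bash
cat >> h.py <<'E'
# housing frame B (x towards nose, z up before turn) at yaw; tool grips at (gx,gz) with tilt a (body leaning to -x)
def tool(pos, yaw, pitch, a, gx, gz, s, depth=0.0188):
    """pos: housing centre; pitch: turn about bore (0 slot up, pi/2 slot to nose)"""
    H=R.from_euler('z',yaw)*R.from_euler('y',pitch)
    d=np.array([np.sin(a),0,-np.cos(a)]); y=np.array([0,s,0.]); x=np.cross(y,d)
    q=(H*R.from_matrix(np.c_[x,y,d])).as_quat()
    return np.array(pos)+H.apply(np.array([gx,0,gz])+d*depth), q
E
python3 - <<'E'
from bench import manip
from h import *
G=(.5663,.0463,1.8496); yh=2.2592; h=(.4290,-.2943)
for a in (80,70,60,50):
  for s in (1,-1):
    out=[]
    for nm,p,yaw,pi in (("pick",(*h,.04),yh,0),("lift",(*h,.12),yh,0),("pre",(*g2w(G,(-.06,0)),.10),G[2],0),("home",(*g2w(G,(-.01,0)),.07),G[2],0),("turn",(*g2w(G,(-.06,0)),.15),G[2],np.pi/4),("t2",(*g2w(G,(-.06,0)),.15),G[2],np.pi/2),("h2",(*g2w(G,(-.01,0)),.07),G[2],np.pi/2)):
        q=manip.solve_ik(*tool(p,yaw,pi,np.radians(a),-.028,.008,s)); out.append(None if q is None else np.round(q,1).tolist())
    print(a,s,[ (o if o else None) for o in out])
E
```

```text
80 1 [None, None, [0.5, 1.2, -0.1, 1.2, -0.8, 1.8, -2.1], [0.5, 1.2, -0.2, 1.3, -0.8, 1.7, -2.1], [0.5, 0.7, -0.3, 1.6, -0.3, 1.2, -2.5], [-0.9, 0.6, 1.0, 1.9, -0.5, 0.9, -2.6], [-1.0, 0.8, 1.1, 1.9, -0.8, 0.9, -2.4]]
80 -1 [None, None, [0.9, 1.4, -0.9, 1.2, -0.2, 1.6, 0.6], [0.9, 1.4, -0.9, 1.3, -0.2, 1.5, 0.6], [0.9, 0.9, -1.1, 1.6, 0.2, 1.2, 0.2], [0.6, 0.6, -1.0, 1.8, 0.8, 1.1, -0.4], [0.4, 0.7, -0.9, 1.9, 0.9, 1.0, -0.6]]
70 1 [None, None, [0.6, 1.1, -0.2, 1.3, -0.7, 1.7, -2.2], [0.5, 1.1, -0.3, 1.4, -0.7, 1.5, -2.2], [-0.4, 0.8, 0.9, 1.7, -0.9, 1.4, -2.1], [-1.1, 0.8, 1.2, 1.9, -0.5, 0.9, -2.6], [0.5, 1.0, -1.3, 1.9, 1.3, 1.5, 2.2]]
70 -1 [None, None, [0.9, 1.3, -0.9, 1.3, -0.1, 1.5, 0.6], [0.9, 1.3, -0.9, 1.4, -0.1, 1.4, 0.6], [0.9, 0.9, -1.1, 1.6, 0.4, 1.2, 0.1], [0.5, 0.6, -1.0, 1.8, 0.9, 1.2, -0.6], [0.3, 0.7, -0.9, 1.9, 1.0, 1.1, -0.8]]
60 1 [[0.8, 1.2, -0.2, 1.0, -0.1, 1.9, -1.8], [0.8, 1.1, -0.2, 1.1, -0.1, 2.0, -1.8], [0.6, 1.0, -0.3, 1.4, -0.6, 1.5, -2.2], [0.6, 1.0, -0.3, 1.5, -0.6, 1.4, -2.2], [-0.5, 0.7, 0.9, 1.7, -0.8, 1.3, -2.2], [0.5, 0.9, -1.3, 1.9, 1.3, 1.6, 2.
[... 177 characters left out ...]
.9, 1.5, -0.0, 1.3, 0.5], [0.9, 0.8, -1.1, 1.7, 0.4, 1.1, -0.0], [0.4, 0.7, -1.0, 1.9, 1.1, 1.4, -0.8], [0.3, 0.8, -0.9, 1.9, 1.2, 1.3, -1.0]]
50 1 [[0.8, 1.1, -0.2, 1.2, -0.0, 1.7, -1.8], [0.8, 1.0, -0.2, 1.2, -0.1, 1.8, -1.8], [0.6, 0.9, -0.3, 1.5, -0.5, 1.4, -2.3], [0.5, 0.9, -0.3, 1.5, -0.5, 1.2, -2.3], [-0.6, 0.6, 0.9, 1.8, -0.6, 1.1, -2.3], [0.5, 1.0, -1.3, 1.9, 1.4, 1.8, 2.1], [0.4, 1.2, -1.3, 1.9, 1.6, 1.9, 2.0]]
50 -1 [[1.1, 1.2, -0.8, 1.2, 0.4, 1.8, 1.0], [1.1, 1.1, -0.8, 1.2, 0.3, 1.9, 1.0], [0.9, 1.1, -0.9, 1.4, 0.0, 1.3, 0.4], [0.9, 1.1, -0.9, 1.5, 0.1, 1.2, 0.4], [0.8, 0.7, -1.0, 1.7, 0.5, 1.1, -0.1], [0.3, 0.8, -1.1, 1.9, 1.3, 1.5, -1.0], [0.1, 0.9, -0.9, 1.9, 1.3, 1.5, -1.1]]
```

Run:
```python
from bench import manip, viewer
from h import *
import cv2
np.set_printoptions(precision=4,suppress=True)
G=(.5663,.0463,1.8496); yh=2.2592; h=(.4290,-.2943)
import pickle
out={}
def look(nm,p,yaw,z):
    xy=g2w((*p,yaw),(-.074,0)); q=tool((0,0,0),yaw,0,0,0,0,-1)[1]
    manip.move_pose([*xy,z],q); manip.sleep(.3)
    c=viewer.get_calibration("wrist"); im=viewer.get_image("wrist"); out[nm]=c
    cv2.imwrite(f"pics/w_{nm}.png",im[:,:,::-1]); print(nm,c,manip.current_clock())
look("g",g2w(G,(-.01,0)),G[2],.20)
look("h",h,yh,.20)
pickle.dump(out,open("cal.pkl","wb"))
```

```text
g {'vfov': 65.70646984690485, 'cx': 313.3769246455565, 'cy': 235.2872254982021, 'eye': array([0.5703, 0.0361, 0.3583]), 'attitude': array([0.9809, 0.1371, 0.0187, 0.1364])} 2.7417
h {'vfov': 65.70646984690485, 'cx': 313.3769246455565, 'cy': 235.2872254982021, 'eye': array([ 0.431 , -0.2934,  0.3585]), 'attitude': array([0.9322, 0.3349, 0.0461, 0.1296])} 4.3667
```

View pics/w_g.png

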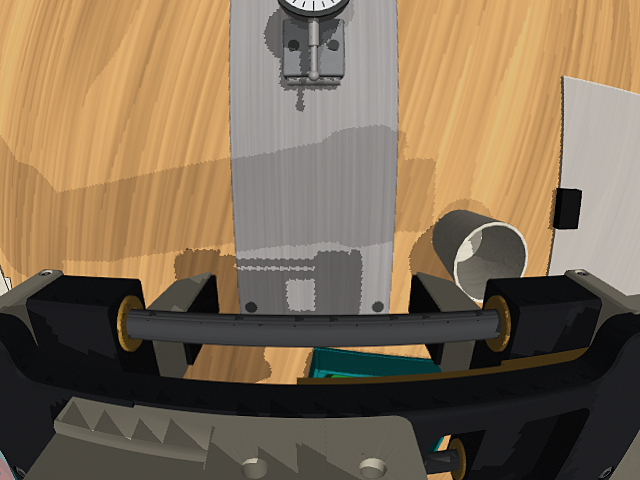

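View pics/w_h.png

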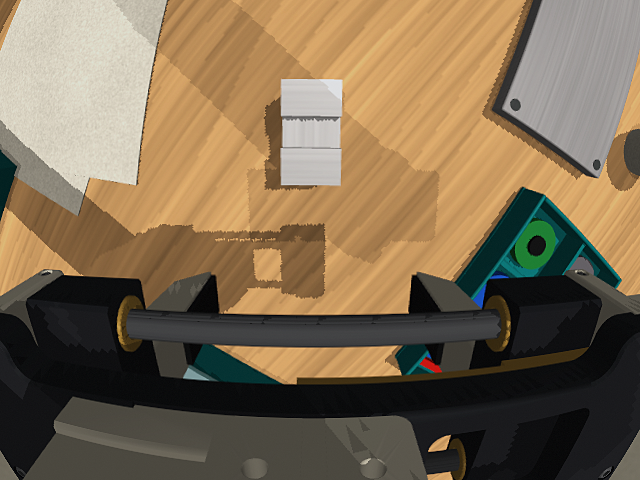

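Run:
```python
import pickle
from h import *
np.set_printoptions(precision=4,suppress=True)
C=pickle.load(open("cal.pkl","rb")); G=(.5663,.0463,1.8496)
def ing(w): 
    d=w-np.array(G[:2]); t=G[2]; return np.c_[d[:,0]*np.cos(t)+d[:,1]*np.sin(t),-d[:,0]*np.sin(t)+d[:,1]*np.cos(t)]
c=C["g"]
print("bar",ing(onplane(c,[(285,86),(344,85)],.038,True)),"tip",ing(onplane(c,[(314,78)],.092,True)))
print("edges L",ing(onplane(c,[(231,100),(235,245)],.03,True)),"R",ing(onplane(c,[(398,100),(394,230)],.03,True)))
print("holes",ing(onplane(c,[(251,307),(378,306)],.03,True)))
w=onplane(C["h"],[(281,80),(342,80),(341,185),(281,186)],.08,True); print(w)
m=np.array([[.04,.0225],[.04,-.0225],[-.04,-.0225],[-.04,.0225]]); print(fitrect(w,m))
```

```text
bar [[ 0.0298  0.0232]
 [ 0.0307 -0.0268]] tip [[ 0.0286 -0.0013]]
edges L [[ 0.0201  0.0718]
 [-0.1134  0.0729]] R [[ 0.02   -0.0755]
 [-0.0989 -0.0756]]
holes [[-0.178   0.0614]
 [-0.1771 -0.0648]]
[[ 0.3869 -0.2779]
 [ 0.4216 -0.2493]
 [ 0.4719 -0.3107]
 [ 0.4374 -0.3401]]
(array([ 0.4295, -0.2945]), np.float64(2.258270132108342), array([0.0002, 0.0001, 0.0005, 0.0004]))
```

```bash
cat >> h.py <<'E'
G=(*g2w((.5663,.0463,1.8496),(0,-.0013)),1.8485)
H0=(.4295,-.2945,2.2583); A=np.radians(58); GX,GZ=-.028,.008
def pick(z): return tool((H0[0],H0[1],z),H0[2],0,A,GX,GZ,-1)
def ong(x,z,pitch=0,y=0): return tool((*g2w(G,(x,y)),z),G[2],pitch,A,GX,GZ,-1)  # x: housing centre in nose frame -> gauge +.03
def nose(x,z,pitch=0,y=0): return ong(x+.03,z,pitch,y)
E
python3 - <<'E'
from bench import manip, effector, viewer
from h import *
np.set_printoptions(precision=3,suppress=True)
manip.move_pose(*pick(.14)); print(manip.current_q())
manip.servo_line(pick(.0405)[0],vel=.1)
effector.close(45); print("gap",manip.current_finger_gap(),manip.current_gripper_force(),manip.current_tool_pos()-pick(.0405)[0])
f0=manip.current_force()
manip.servo_line(pick(.10)[0],vel=.1); print(manip.current_force()-f0)
manip.move_pose(*nose(-.075,.12)); 
print(manip.current_q(),manip.current_tool_pos()-nose(-.075,.12)[0],manip.current_force(),manip.current_clock())
import cv2
cv2.imwrite("pics/s1.png",viewer.get_image("scene")[120:360,160:480,::-1].repeat(2,0).repeat(2,1))
E
```

```text
[ 1.045  1.204 -0.807  1.078  0.265  2.012  0.958]
gap 0.045053474226262505 44.98577870777808 [-0. -0. -0.]
[ 1.057  0.703 -6.645]
[ 0.913  1.147 -0.895  1.416 -0.073  1.371  0.494] [-0.    -0.002 -0.001] [-0.226  0.2   -7.04 ] 9.1
```

View pics/s1.png

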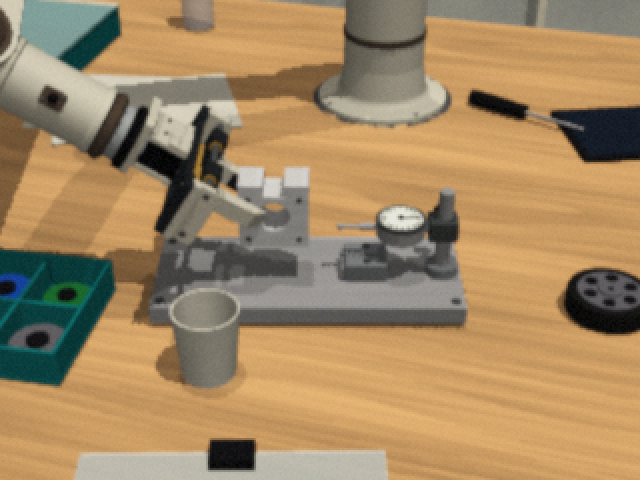

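```bash
cat >> h.py <<'E'
def guarded(manip, axis, step, n, thr, vel=.02):
    """step along unit axis until the opposing force rises by thr; returns travelled, force"""
    axis=np.array(axis,float); manip.sleep(.2); f0=np.array(manip.current_force()); p0=np.array(manip.current_tool_pos())
    for i in range(1,n+1):
        manip.servo_line(p0+axis*step*i,vel=vel); f=-(np.array(manip.current_force())-f0)@axis
        if f>thr: break
    return i*step,f
XG=np.array([np.cos(G[2]),np.sin(G[2]),0])
def where(manip,pitch=0):  # housing centre in nose frame, from tool pose
    d=np.array(manip.current_tool_pos())-nose(0,0,pitch)[0]; return d@XG, d@np.cross([0,0,1],XG), d[2]
E
python3 - <<'E'
from bench import manip, effector, viewer
from h import *
manip.servo_line(nose(-.075,.073)[0],vel=.1)
print(guarded(manip,(0,0,-1),.0005,10,3),where(manip))
p=np.array(manip.current_tool_pos()); x=where(manip)[0]
manip.servo_line(p+XG*(-.046-x),vel=.06)
print(guarded(manip,XG,.0005,20,7),where(manip),manip.current_force(),manip.current_clock())
import cv2
cv2.imwrite("pics/s2.png",np.ascontiguousarray(viewer.get_image("scene")[190:300,220:420,::-1]).repeat(4,0).repeat(4,1))
E
```

```text
(0.0035, np.float64(9.048797241038613)) (np.float64(-0.07483873942254256), np.float64(-0.00020169434761041494), np.float64(0.07047637175651594))
(0.001, np.float64(7.164499599504794)) (np.float64(-0.0453917144940497), np.float64(5.138938787726047e-05), np.float64(0.07047847783114033)) [-0.34428597 -4.78204258  0.30037829] 13.05
```

View pics/s2.png

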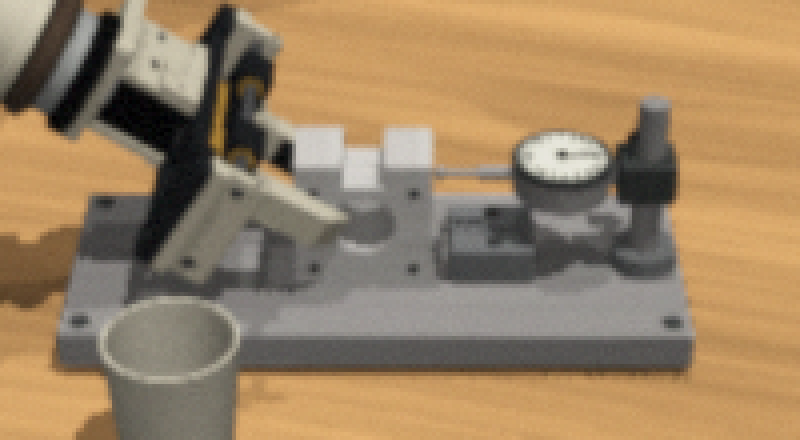

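Run:
```python
from bench import manip
from h import *
p=np.array(manip.current_tool_pos()); manip.servo_line(p+[0,0,.0002],vel=.02); manip.sleep(.2)
for i in range(30):
    p=p+XG*.0004; manip.servo_line(p+[0,0,.0002],vel=.02); f=np.array(manip.current_force()); fx=-f@XG
    print(round(where(manip)[0],4),round(fx,1),round(f[2],1))
    if fx>11: break
manip.sleep(1.2); print(where(manip),manip.current_force(),manip.current_wrist_torque(),manip.current_clock())
```

```text
-0.0451 2.6 -1.4
-0.0446 2.0 -2.7
-0.0444 2.6 -2.6
-0.0439 1.9 -2.8
-0.0434 2.7 -3.7
-0.0429 2.5 -3.3
-0.0425 3.1 -4.3
-0.0421 2.8 -4.8
-0.0417 1.8 -4.4
-0.0413 2.3 -4.9
-0.0409 1.9 -4.0
-0.0406 2.0 -5.9
-0.0405 3.6 -3.4
-0.0405 5.6 -3.2
-0.0404 6.0 -2.9
-0.0404 7.4 -2.2
-0.0404 8.4 -1.4
-0.0404 9.6 -1.6
-0.0403 9.7 -0.1
-0.0404 11.4 0.1
(np.float64(-0.04032296823449287), np.float64(0.00010115650714515208), np.float64(0.07072744167081706)) [  0.84147955 -11.74149891  -0.148159  ] [-2.32465641 -0.32318951  0.62732783] 19.75
```

Run:
```python
from bench import manip, viewer
from h import *
np.set_printoptions(precision=3,suppress=True)
manip.servo_line(nose(-.05,.0712)[0],vel=.04)
manip.servo_line(nose(-.085,.145)[0],vel=.12)
for pi in (45,90): manip.move_pose(*nose(-.085,.145,np.radians(pi)))
print(manip.current_q(),manip.current_clock())
manip.servo_line(nose(-.07,.073,np.pi/2)[0],vel=.08)
print(guarded(manip,(0,0,-1),.0004,12,3),where(manip,np.pi/2),manip.current_force(),manip.current_clock())
import cv2
a=viewer.get_image("scene")[150:300,210:410,::-1]
cv2.imwrite("pics/s3.png",np.ascontiguousarray(a).repeat(4,0).repeat(4,1))
```

```text
[ 0.006  0.514 -0.47   1.88   0.893  1.113 -0.693] 22.4917
(0.0028, np.float64(5.168145689655259)) (np.float64(-0.0702235155926819), np.float64(-0.00040900431855039887), np.float64(0.07127628419166343)) [-1.815  0.706  0.097] 25.5083
```

View pics/s3.png

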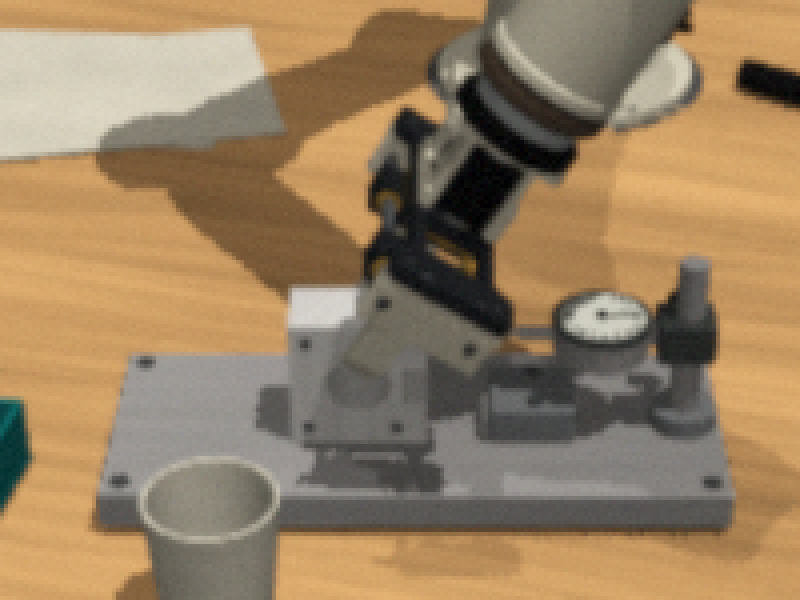

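Run:
```python
from bench import manip, effector, viewer
from h import *
np.set_printoptions(precision=3,suppress=True)
effector.open_jaws(); manip.sleep(.2); print("open",manip.current_force(),manip.current_clock()); effector.close(30); manip.sleep(.2)
print(manip.current_finger_gap(),manip.current_force(),where(manip,np.pi/2))
p=np.array(manip.current_tool_pos()); x0=where(manip,np.pi/2)[0]
p=p+XG*(-.046-x0); manip.servo_line(p,vel=.04); manip.sleep(.1)
for i in range(30):
    p=p+XG*.0004; manip.servo_line(p,vel=.02); f=np.array(manip.current_force()); fx=-f@XG
    print(round(where(manip,np.pi/2)[0],4),round(fx,1),round(f[2],1))
    if fx>9: break
manip.sleep(.3); print(where(manip,np.pi/2),manip.current_force(),manip.current_wrist_torque(),manip.current_clock())
```

```text
open [ 0.154 -0.409  0.274] 26.6667
0.0447280735612809 [-0.404 -1.026  0.85 ] (np.float64(-0.07023029552241712), np.float64(-0.00028915457815568285), np.float64(0.0708200410252793))
-0.0447 -3.8 3.0
-0.0447 -4.2 2.0
-0.0447 -2.7 1.6
-0.0447 -1.8 1.4
-0.0446 0.1 -1.0
-0.0444 1.6 -2.9
-0.0438 2.0 -2.0
-0.0433 3.5 -1.2
-0.0429 4.1 -1.1
-0.0424 4.3 -0.6
-0.0418 4.8 -0.6
-0.0413 3.5 0.2
-0.0409 5.0 0.6
-0.0404 4.9 -0.3
-0.04 5.0 -0.6
-0.0395 4.7 -0.1
-0.0393 4.9 -1.0
-0.0392 5.8 -1.1
-0.0391 6.2 -1.9
-0.0391 6.3 -1.4
-0.039 6.6 -1.4
-0.0389 8.9 -3.0
-0.0389 9.8 -3.4
(np.float64(-0.038933772163754266), np.float64(-0.0002981131418199976), np.float64(0.07098209949571925)) [ 3.19  -8.901 -2.707] [-0.847 -0.53   0.142] 34.575
```

Run:
```python
from bench import manip, effector, viewer
from h import *
import cv2
effector.open_jaws(); manip.sleep(.3)
p=np.array(manip.current_tool_pos()); manip.servo_line(p+[0,0,.14]-XG*.03,vel=.12)
print(manip.current_clock())
a=viewer.get_image("scene")[180:300,225:405,::-1]; c=viewer.get_calibration("wrist"); b=viewer.get_image("wrist")[:,:,::-1]
import pickle; pickle.dump(c,open("c2.pkl","wb"))
cv2.imwrite("pics/f.png",np.vstack([cv2.resize(a,(480,320),interpolation=cv2.INTER_CUBIC),cv2.resize(b[:,80:560],(480,280))] if 0 else [cv2.resize(a,(450,300),interpolation=cv2.INTER_CUBIC),cv2.resize(b,(400,300))[:, :400] if 0 else cv2.copyMakeBorder(cv2.resize(b,(400,300)),0,0,0,50,cv2.BORDER_CONSTANT)]))
```

```text
37.125
```

View pics/f.png

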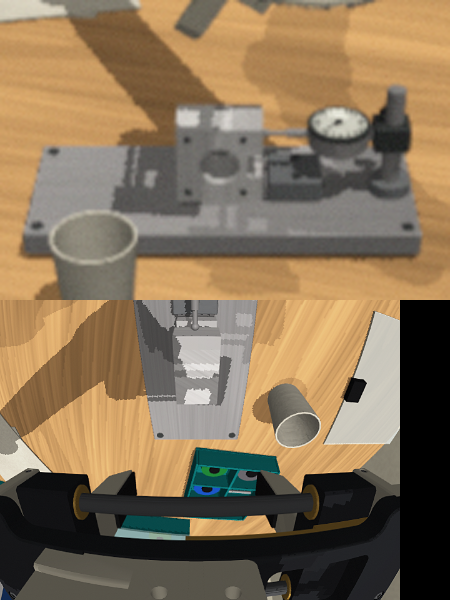

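Run:
```python
from bench import manip, viewer
from h import *
import cv2, pickle
np.set_printoptions(precision=4,suppress=True,linewidth=150)
xy=g2w(G,(.0-.074,0)); manip.move_pose([*xy,.25],tool((0,0,0),G[2],0,0,0,0,-1)[1]); manip.sleep(.3)
c=viewer.get_calibration("wrist"); im=viewer.get_image("wrist"); pickle.dump((c,im),open("v.pkl","wb")); cv2.imwrite("pics/v.png",im[:,:,::-1])
print(manip.current_clock())
g=cv2.cvtColor(im,cv2.COLOR_RGB2GRAY).astype(np.float32)
def proj(P):
    v=R.from_quat(c["attitude"]).inv().apply(P-c["eye"]); f=240/np.tan(np.radians(c["vfov"]/2))
    t=np.arctan2(np.hypot(v[:,0],v[:,1]),v[:,2]); u=v[:,:2]/np.hypot(v[:,0],v[:,1])[:,None]; return u*(t*f)[:,None]+[c["cx"],c["cy"]]
def sample(pts,z):
    P=np.array([[*g2w(G,(x+.03,y)),z] for x,y in pts]); q=proj(P).astype(np.float32); return cv2.remap(g,q[:,0][None],q[:,1][None],cv2.INTER_LINEAR)[0],q
xs=np.arange(-.012,.0121,.001)
for y in (-.019,-.014,.014,.019): print("front y",y,sample([(x,y) for x in xs],.11)[0].astype(int))
xs=np.arange(-.09,-.0699,.001)
for y in (-.014,.014): print("rear",y,sample([(x,y) for x in xs],.11)[0].astype(int))
ys=np.arange(-.03,.0301,.001)
for x in (-.06,-.02): print("width",x,sample([(x,y) for y in ys],.11)[0].astype(int))
```

```text
38.2667
front y -0.019 [219 219 219 219 219 219 219 219 219 218 218 222 214 115  82 124 127 128 127 124 116 124 127 127 128]
front y -0.014 [219 219 219 219 219 219 219 219 219 219 219 223 208 109  87 130 130 130 130 130 131 130 131 129 128]
front y 0.014 [220 219 219 219 219 219 219 219 219 219 220 224 198 102  98 133 132 132 131 131 132 132 131 131 132]
front y 0.019 [219 220 219 219 219 219 219 219 219 219 219 224 199 102  99 136 135 134 134 134 131 131 130 129 130]
rear -0.014 [134 134 134 135 134 135 135 135 135 133 146 175 187 184 183 185 189 190 191 191 188]
rear 0.014 [131 132 123  72  68  71  71  71  69  65 103 170 189 184 181 183 185 185 185 187 187]
width -0.06 [133 137 141 138 133 132 152 190 196 195 193 192 192 191 191 190 192 193 192 189 186 186 187 188 190 191 193 194 194 192 190 189 192 193 192 191 191
 189 186 184 185 186 187 186 186 188 189 190 189 190 193 165  93  69  70  70  71  73  90 105 130]
width -0.02 [158 161 167 165 163 160 169 207 221 219 219 219 219 219 219 219 219 219 219 219 219 218 219 219 219 219 218 218 219 219 219 219 219 219 219 219 219
 219 219 219 219 219 219 219 219 219 219 219 219 220 224 201 107  90  89  86 106 160 157 151 150]
```

```bash
python3 -c "
from bench import manip
print(manip.hand_in(), manip.current_clock())"
```

```text
the job is handed in; nothing more can be done
the job is handed in; nothing more can be done
```

I did both checks on the gauge and handed the job in at about 38 s. A plain side was held home against the nose for over a second with about 11 N on the wrist. The housing now stands released with its slotted side to the nose, flush to within about 1 mm and square in the last wrist picture. The plunger travel was not read directly.

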